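Pack the buggy's wheel set into the wheel tray

TASK

The wheels are off the buggy: gather its set of four into the blue divided wheel tray, each lying flat on the floor of a compartment of its own, face up as it lies now. The two small ribbed front wheels go in the two small square compartments either side of the wheel nuts, the two larger knobbly rear wheels in the two large compartments. Leave the two smooth slicks with plain disc faces and the bare rim without a tyre where they lie.

Things in the scene. Friction and masses are not known exactly. Their poses are not given: they have to be found in the camera images.
- tray: Blue shallow tray 153 (x) by 173 (y) mm, fixed, any way round; origin centre of underside, z up. Floor 3 mm; wall tops 12 mm above table, walls 3 mm thick. +x side: two large compartments 82 x 82 mm, centres x +32.5, y +-42.5 mm. -x side: two small ones 62 x 62 mm, centres x -42.5, y +-52.5 mm, a slot with 4 wheel nuts between. Hold wheels by the upper half: fingers then pass over the walls.
- front_1_mid (a point): A small front wheel of the buggy: black tyre with smooth round outline (ribs around the tread), white five-spoke rim. 44 mm diameter, 24 mm high, lies flat on the table, face up; the point is its centre, 12 mm above its underside; z up along its axle. About 26 g, rigid. The two front wheels are alike: either small compartment will do.
- front_2_mid (a point): A small front wheel of the buggy: black tyre with smooth round outline (ribs around the tread), white five-spoke rim. 44 mm diameter, 24 mm high, lies flat on the table, face up; the point is its centre, 12 mm above its underside; z up along its axle. About 26 g, rigid. The two front wheels are alike: either small compartment will do.
- rear_1_mid (a point): A large rear wheel of the buggy: black tyre with knobbly block tread (toothed outline), white five-spoke rim. 56 mm diameter over the blocks, 32 mm high, lies flat on the table, face up; the point is its centre, 16 mm above its underside; z up along its axle. About 42 g, rigid. The two rear wheels are alike: either large compartment will do.
- rear_2_mid (a point): A large rear wheel of the buggy: black tyre with knobbly block tread (toothed outline), white five-spoke rim. 56 mm diameter over the blocks, 32 mm high, lies flat on the table, face up; the point is its centre, 16 mm above its underside; z up along its axle. About 42 g, rigid. The two rear wheels are alike: either large compartment will do.
- slick_1_mid (a point): Does not belong to the set: a touring-car slick wheel, black tyre with smooth tread and a plain white disc face without spokes. 56 mm diameter, 26 mm high, lying flat; the point is its centre, half-way up. It stays where it lies.
- slick_2_mid (a point): Does not belong to the set: a touring-car slick wheel, black tyre with smooth tread and a plain white disc face without spokes. 56 mm diameter, 26 mm high, lying flat; the point is its centre, half-way up. It stays where it lies.
- bare_rim_mid (a point): Does not belong: a bare white five-spoke rim without a tyre, 34 mm diameter, 24 mm high, lying flat; the point is its centre, half-way up. Stays where it lies. (Unlisted spares lie among the wheels too: a motor can 36 mm wide, 58 mm high, a black gear, a damper with spring, each at least 85 mm from every wheel, centre to centre.)
Not all that is in view belongs to the job. What is shaped like the part that bears rear_2_mid but brown, green or yellow is not meant.

How it is judged:
By the outcome, as a careful person would: the job done as asked, in the order asked, and still so for the second after the job is handed in, with the robot touching nothing.
It also fails if it takes over 93 s, if anything falls off the work surface, if the arm or the gripper's body presses on something with over 40 N, if the wrist force passes 120 N, or if a joint passes its speed limit or range.

ROBOT

A 6-joint arm with a two-finger parallel gripper is mounted at the origin on the work surface. World frame = base frame: x ahead of the robot, y to its left, z up, the work surface at z = 0. Lengths are in mm, angles in degrees, forces in N, time in s.
With the tool pointing down it reaches from about 300 to 875 mm from the base axis. Payload 6.4 kg.
Tool frame: the origin (TCP) lies midway between the tips of the shut fingers; the grasp point (between the pads) lies 19 mm behind it; x points along the fingers, z is the direction in which the jaws open and shut, and the axes are right-handed (so a half turn about x gives the same grasp; the last joint's range is limited). The gripper opens to 88 mm and grips with 3 to 60 N. Pads are 18 mm wide; open, the fingers measure 123 mm over their backs; the gripper's body (75 mm by 187 mm) begins 45 mm behind the grasp point.
Start: joints at [56.419, 10.359, 92.074, -0, 77.567, -11.82], TCP at [213.162, 534.044, 238.714] pointing down, gripper open.
Joint ranges: [-171.53, 171.53], [-51.25, 118.39], [17.06, 147.69], [-65.23, 245.23], [0, 150.52], [-178.68, 178.68]. Speed limits (degrees/s): [147.25, 147.25, 172.46, 180, 180, 180].

INTERFACE

Orientations are given as [roll, pitch, yaw] about the fixed x, y, z axes, in that order (R = Rz(yaw) Ry(pitch) Rx(roll)).
In Python, from station import readout, vision, r gives the robot as it stands.
- The arm moves only by the shell command python3 -m crank 'ROWS' [OPENING] [FORCE]. ROWS is JSON, a list of rows, each a list of 2 entries, a list of its own where there are three numbers: the shift along the tool's x, y, z in m, then the turn about the tool's x in rad. A call has 1 to 20 rows; each row is the pose to reach, as a shift and turn from the pose commanded when the call began, along the tool's axes at that moment; what a row does not reach only later rows make up. A row lasts 1/12 s, in which the tool goes at most 41.7 mm and 7.16 degrees, less where a joint would pass 70% of its speed; a pose out of reach is approached as far as the arm can. A call with a gripper value outside its range is refused whole. OPENING is the opening, from -1 (shut) to 1 (fully open), so that 0 is half open, set as the call begins (- or left out, the last holds). The fingers move at their own pace and stop on an object; FORCE is the grip in N (left out, the last holds). Time passes only in rows, so rows that repeat a pose let the fingers close. It gives the time, the measured TCP pose, the force and the opening at its end, in the units of the state.
- readout.state(): the state, without advancing time (a new reading comes with each control period).
- vision.capture(name): name is "scene" or "top" or "wrist"; returns a dict with "image" (384x512x3 uint8, blue, green, red), "z_map" (384x512 float32, mm along the optical axis (not along the pixel's ray), 0 where there is no reading), "fx", "fy", "cx", "cy" (pixels), "distortion" ([k1, k2, p1, p2, k3] as OpenCV has them; the pictures are not rectified), "R" (3x3) and "t" (3): a world point X has camera coordinates R X + t. Camera axes: x right, y down, z forward; pixel columns grow to the right and rows downward; lengths in mm; the calibration is good to about 2 mm. A picture is of the moment at which its call begins.
- r.sign_off(): hands the job in, once; it reports no verdict.
The state is a dict: "time": time; "joint_positions": joint angles; "dq": joint speeds; "joint_torque": joint torques, N m; "ee_pos": TCP position; "orientation": TCP orientation; "contact_force": force on the tool from outside, world axes, zero at the start; "ft_torque": the same for the moment, N m; "grip_width": finger opening in mm.
Only numpy, scipy, OpenCV 4.12 (cv2) and the standard library are available. Lean on these libraries where they do the work, as an engineer would, in place of code of your own. Each camera call takes 0.05 s, during which the arm holds its last target.

## Working session

There is one attempt and no reset: what is moved stays moved. The work goes in short steps, Python scripts to look and compute and a shell command to move; the robot and the scene stay as the last step left them, time stands still between calls to the robot, and variables do not carry over. Pictures are saved under pics/ and viewed, and the job is handed in when it is done.

```bash
ls; mkdir -p pics
python3 - <<'E'
from station import readout, vision, r
import cv2
print(readout.state())
for n in ("scene","top","wrist"):
    c=vision.capture(n); cv2.imwrite(f"pics/{n}0.png",cv2.resize(c["image"],None,fx=1.5,fy=1.5))
    print(n,c["fx"],c["cx"],c["cy"],c["distortion"],c["R"],c["t"])
E
```

```text
pics
{'time': 0.0, 'joint_positions': array([ 5.64169669e+01,  1.03984721e+01,  9.21327642e+01, -7.37990413e-04,
        7.75656135e+01, -1.18217454e+01]), 'dq': array([ 0.01617851,  0.07210626,  0.06633094, -0.14252721, -0.10022182,
        0.04806229]), 'joint_torque': array([-8.94119385e-04, -4.33859110e+01, -3.41854620e+01,  7.03687454e-02,
        3.83647496e-02, -1.29439368e-04]), 'ee_pos': array([212.87592536, 533.56697934, 237.83435643]), 'orientation': array([ 168.6044372 ,   89.90314752, -123.15669094]), 'contact_force': array([ 0.31180657,  0.29715845, -0.50560995]), 'ft_torque': array([ 0.00596322, -0.01235127, -0.04614681]), 'grip_width': 88.44429202064276}
scene 394.08994974171134 256.6049703925346 196.4909323051605 [-0.12297211  0.          0.          0.          0.        ] [[ 0.12165043  0.99257248 -0.00102443]
 [ 0.80426418 -0.09917597 -0.58593792]
 [-0.58168746  0.07045569 -0.81035529]] [ -52.76789411 -415.39006813 1494.12988742]
top 431.7206857243853 249.58389367488908 194.95458842167548 [-0.16518892  0.          0.          0.          0.        ] [[-0.01423212 -0.99939791 -0.03164286]
 [-0.99671723  0.01670221 -0.07921999]
 [ 0.0797008   0.03041151 -0.99635482]] [  25.55420752  554.63184802 1065.70633489]
wrist 335.8299941817175 259.54805870199476 189.2118269341364 [-0.01946273  0.          0.          0.          0.        ] [[ 0.37083847  0.92869638 -0.00136213]
 [ 0.89666578 -0.35766565  0.26089416]
 [ 0.24180428 -0.09797097 -0.96536645]] [-574.36134102  -34.70353989  387.71410759]
```

View pics/top0.png

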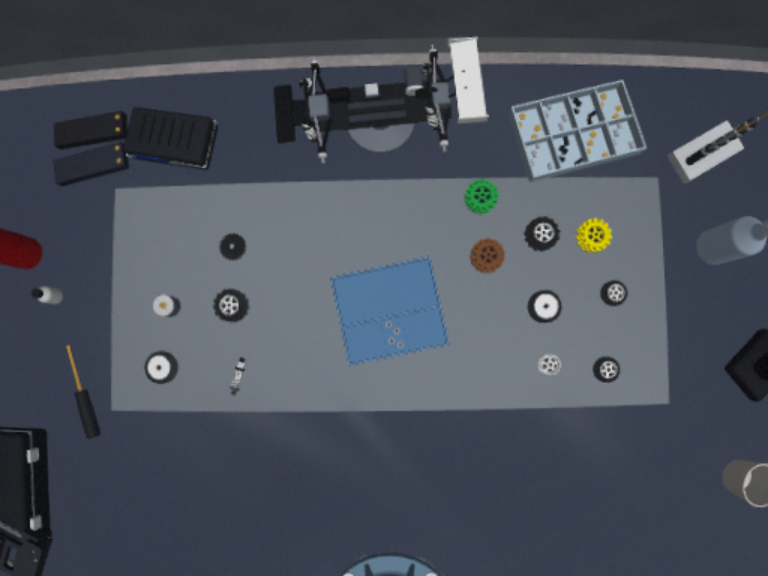

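View pics/scene0.png

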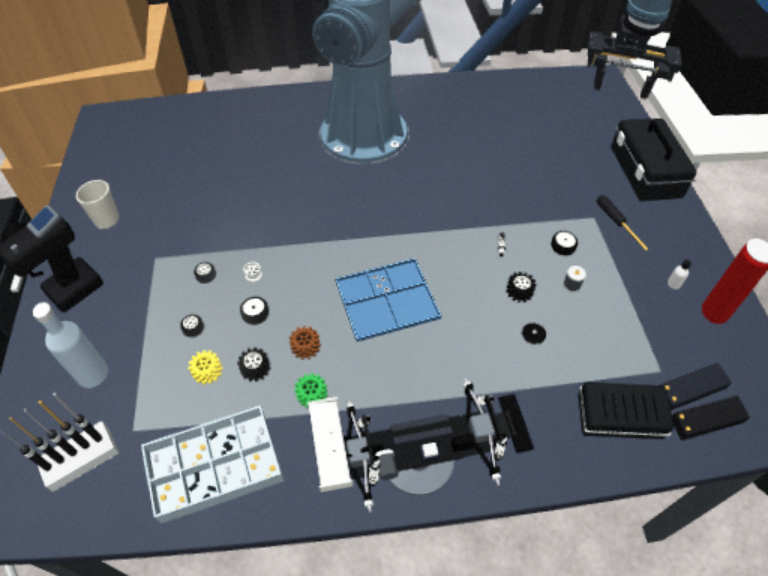

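View pics/wrist0.png

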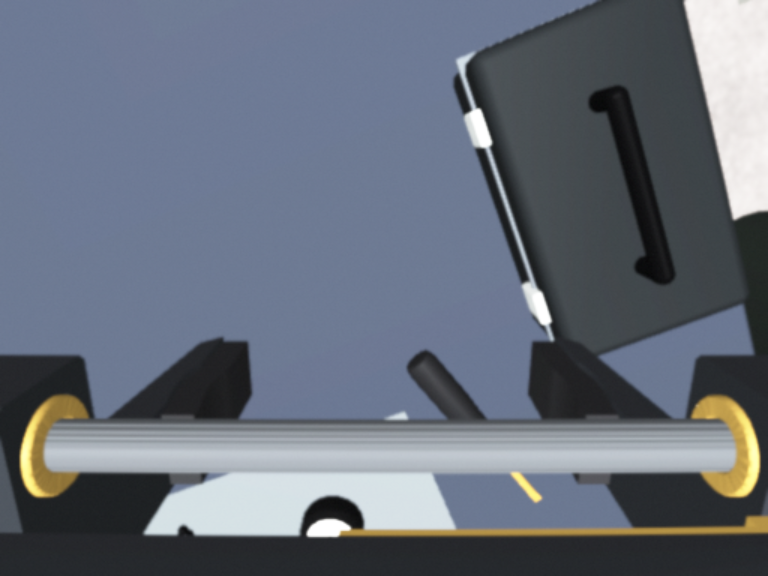

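Top view at 1.5x. The knobbly, spoked rear wheels are at (230,305) and (542,233), and the small ribbed fronts at (615,293) and (607,369). The others are slicks (546,305) and (159,367), bare rim (549,364), can (165,305), gear (232,246), and brown, green and yellow lookalikes. I'll check these in enlarged crops.

Run:
```python
from station import vision
import cv2,numpy as np
c=vision.capture("top"); im=c["image"]
np.savez("top.npz",**{k:np.array(v) for k,v in c.items()})
a=cv2.resize(im[130:260,310:440],(560,560),interpolation=cv2.INTER_CUBIC)
cv2.imwrite("pics/cropR.png",a)
b=cv2.resize(im[150:260,90:310],(800,400),interpolation=cv2.INTER_CUBIC)
cv2.imwrite("pics/cropL.png",b)
```

```text
(no output)
```

View pics/cropR.png

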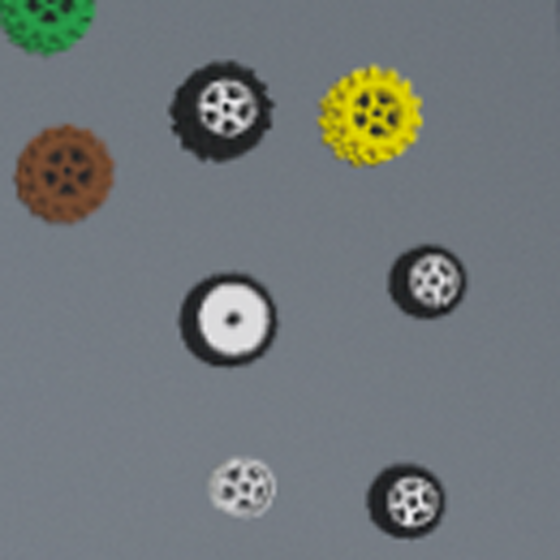

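View pics/cropL.png

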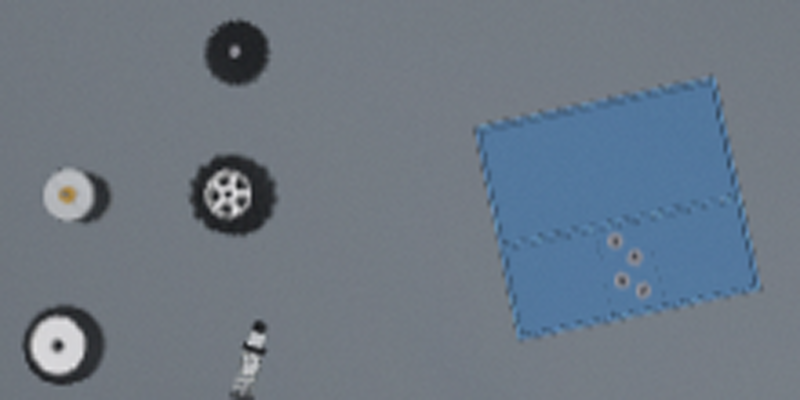

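The crops confirm the identities. The black toothed wheel with white spokes is at right crop (222,110), and its twin at left crop (232,194). The small smooth spoked fronts are at (428,282) and (406,500). The tray's nuts side faces the robot. Next I'll measure positions.

```bash
cat > h.py <<'E'
import cv2,numpy as np
from station import vision
def ray(c,uv):
    K=np.array([[c["fx"],0,c["cx"]],[0,c["fy"],c["cy"]],[0,0,1.]])
    p=cv2.undistortPoints(np.array(uv,float).reshape(-1,1,2),K,np.array(c["distortion"],float)).reshape(-1,2)
    return np.c_[p,np.ones(len(p))]
def atz(c,uv,z):
    R=np.array(c["R"]);t=np.array(c["t"]); d=ray(c,uv)@R; C=-R.T@t
    return C+d*((z-C[2])/d[:,2])[:,None]
def cloud(c):
    R=np.array(c["R"]);t=np.array(c["t"]); z=np.array(c["z_map"]); v,u=np.nonzero(z>0)
    return (ray(c,np.c_[u,v])*z[v,u][:,None]-t)@R, np.c_[u,v]
def wheels(c,W):
    P,_=cloud(c)
    for n,(g,h,rad) in W.items():
        m=(np.hypot(*(P[:,:2]-g[:2]).T)<rad+12)
        q=P[m]; s=q[q[:,2]>h-5]
        e=cv2.minEnclosingCircle(s[:,:2].astype(np.float32)) if len(s) else None
        print(n,g.round(1),"n",len(s),"mean",s.mean(0).round(1) if len(s) else 0,"circ",e,"table z",np.percentile(q[:,2],10).round(1))
E
python3 - <<'E'
from h import *
c=vision.capture("top")
R=lambda x,y:(310+x/4.3077-.4,130+y/4.3077-.4)
L=lambda x,y:(90+x/3.636-.4,150+y/3.636-.4)
px={"rear2":(R(226,108),32,28),"rear1":(L(228,194),32,28),"frA":(R(436,280),24,22),"frB":(R(413,502),24,22),"slick1":(R(233,319),26,28),"slick2":(L(57,346),26,28),"rim":(R(242,487),24,17)}
W={n:(atz(c,[p],h-3)[0],h,r) for n,(p,h,r) in px.items()}
wheels(c,W)
for cam in ["scene"]:
    print(cam); wheels(vision.capture(cam),W)
k=atz(c,[L(475,128),L(713,78),L(762,288),L(520,340)],12)
print(k.round(1),k.mean(0)); e=np.diff(np.r_[k,k[:1]],axis=0);print(np.hypot(e[:,0],e[:,1]),np.degrees(np.arctan2(e[:,1],e[:,0])))
P,_=cloud(c); m=np.hypot(*(P[:,:2]-k.mean(0)[:2]).T)<60; print(np.median(P[m],0))
E
```

```text
rear2 [ 652.1 -270.    29. ] n 284 mean [ 651.6 -268.9   31.2] circ ((652.1334228515625, -269.55206298828125), 28.350635528564453) table z -1.4
rear1 [538.2 264.4  29. ] n 267 mean [539.3 262.8  30.6] circ ((539.3177490234375, 263.82318115234375), 28.528711318969727) table z -1.7
frA [ 549.1 -395.2   21. ] n 158 mean [ 548.2 -392.7   23.3] circ ((548.8435668945312, -393.1057434082031), 20.93663787841797) table z -1.2
frB [ 418.3 -376.4   21. ] n 179 mean [ 419.2 -374.1   23.3] circ ((418.8034362792969, -375.547119140625), 21.856029510498047) table z -1.5
slick1 [ 528.1 -270.8   23. ] n 351 mean [ 528.6 -268.7   25.6] circ ((528.509521484375, -269.51068115234375), 27.40325927734375) table z -1.1
slick2 [432.3 391.   23. ] n 304 mean [433.  388.3  24.8] circ ((433.17822265625, 387.90045166015625), 27.511512756347656) table z -2.0
rim [ 429.8 -273.8   21. ] n 76 mean [ 428.5 -274.9   22.9] circ ((428.3650207519531, -274.604248046875), 16.852746963500977) table z -1.6
scene
rear2 [ 652.1 -270.    29. ] n 221 mean [ 656.  -270.3   30.7] circ ((655.0355834960938, -270.2285461425781), 28.95
[... 452 characters left out ...]
 528.1 -270.8   23. ] n 220 mean [ 532.7 -270.6   25. ] circ ((531.3396606445312, -271.2459716796875), 27.65182876586914) table z -1.2
slick2 [432.3 391.   23. ] n 150 mean [437.6 386.1  25.1] circ ((436.7863464355469, 385.9181823730469), 26.938140869140625) table z -0.9
rim [ 429.8 -273.8   21. ] n 54 mean [ 431.3 -275.6   22.4] circ ((431.85040283203125, -275.0860900878906), 17.478271484375) table z -1.5
[[ 583.1   92.    12. ]
 [ 615.5  -75.8   12. ]
 [ 467.9 -106.9   12. ]
 [ 434.3   62.    12. ]] [525.16620154  -7.19256166  12.        ]
[170.90124315 150.84110065 172.19053687 151.8282829 ] [ -79.07927308 -168.1171226   101.25458414   11.39114135]
[524.9821459   -7.41908655   3.11806504]
```

```bash
cat > go.py <<'E'
import sys,json,numpy as np
from station import readout
from scipy.spatial.transform import Rotation as Ro
# state file: commanded pos and jaw yaw ; tool x down
def frame(yaw):
    z=np.array([np.cos(yaw),np.sin(yaw),0]); x=np.array([0,0,-1.]); y=np.cross(z,x); return np.c_[x,y,z]
def meas():
    s=readout.state(); R=Ro.from_euler("xyz",s["orientation"],degrees=True).as_matrix()
    return s,R
def rel(cur,yaw,tgt): return (frame(yaw).T@(np.array(tgt)-cur)/1000).round(4)
def turn(yaw,to):  # minimal turn about tool x (down): + turn lowers yaw
    d=(to-yaw+np.pi/2)%np.pi-np.pi/2; return -d
E
python3 - <<'E'
from go import *
s,R=meas(); print(R.round(4)); yaw=np.arctan2(R[1,2],R[0,2]); print(np.degrees(yaw))
cur=np.array([213.162,534.044,238.714])
print(rel(cur,yaw,[540.2,263.3,120]),rel(cur,yaw,[540.2,263.3,13]),turn(yaw,np.radians(11.3)))
E
```

```text
[[-4.000e-04 -9.288e-01  3.707e-01]
 [-5.000e-04  3.707e-01  9.288e-01]
 [-1.000e+00  1.000e-04 -6.000e-04]]
68.24324127924208
[ 0.1187 -0.4041 -0.1302] [ 0.2257 -0.4041 -0.1302] 0.9938470470803221
```

```bash
python3 -m crank '[[[0.02,-0.03,-0.01],0.1],[[0.04,-0.07,-0.02],0.2],[[0.06,-0.11,-0.03],0.3],[[0.08,-0.15,-0.05],0.4],[[0.09,-0.19,-0.06],0.5],[[0.1,-0.23,-0.07],0.6],[[0.11,-0.27,-0.08],0.7],[[0.119,-0.31,-0.1],0.8],[[0.119,-0.35,-0.11],0.9],[[0.119,-0.38,-0.12],0.96],[[0.119,-0.404,-0.13],0.994],[[0.119,-0.404,-0.13],0.994],[[0.119,-0.404,-0.13],0.994],[[0.119,-0.404,-0.13],0.994]]' 1 20
python3 - <<'E'
from h import *
c=vision.capture("wrist"); cv2.imwrite("pics/w1.png",cv2.resize(c["image"],None,fx=1.5,fy=1.5))
wheels(c,{"rear1":(np.array([540.2,263.3,30]),32,28)})
E
```

```text
time: 1.47
ee_pos: [539.7, 263.5, 119.4]
orientation: [162.2, 89.9, 173.5]
contact_force: [0.3, 0.8, 0.3]
grip_width: 88.4
rear1 [540.2 263.3  30. ] n 24170 mean [536.1 284.6 186.1] circ ((538.6430053710938, 273.33929443359375), 36.0030403137207) table z 8.7
```

View pics/w1.png

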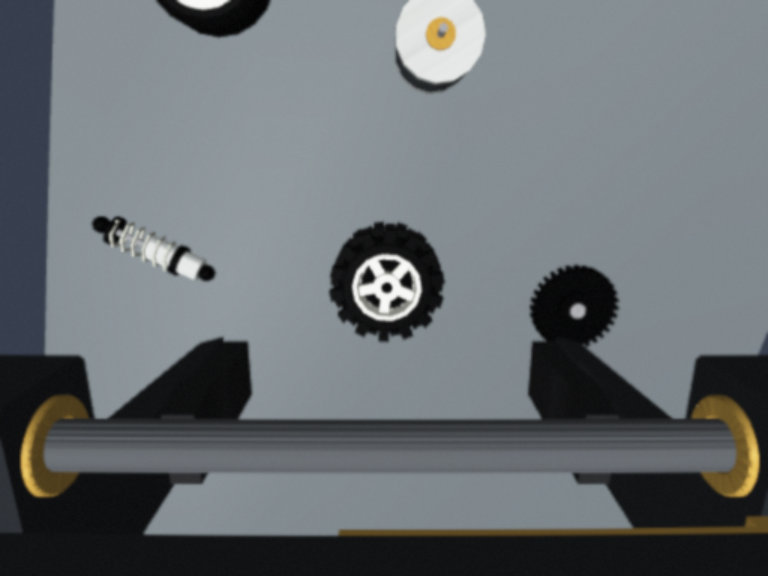

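The view shows the knobbly wheel at (387,285), centred between the fingers, with the gear at (575,305) just outside the right finger. I'll check the offset before descending.

```bash
cat >> h.py <<'E'
def wr(g,h,rad):
    c=vision.capture("wrist"); P,_=cloud(c); d=np.hypot(*(P[:,:2]-np.array(g)).T)
    s=P[(d<rad+14)&(P[:,2]>h-6)&(P[:,2]<h+4)]
    print(len(s),s.mean(0).round(1),cv2.minEnclosingCircle(s[:,:2].astype(np.float32)),np.ptp(s,0).round(1)); return P
E
python3 - <<'E'
from h import *
P=wr((540,263.3),32,28)
wr((632,253),8,30)
E
```

```text
3274 [537.  266.3  29.8] ((536.9925537109375, 265.3209533691406), 28.251693725585938) [55.9 55.8  7.7]
2237 [640.  268.7   5.4] ((641.0902099609375, 266.8943786621094), 23.960084915161133) [47.  43.5  7.8]
```

```bash
python3 -m crank '[[[0.02,0.002,-0.002],0],[[0.05,0.002,-0.002],0],[[0.075,0.002,-0.002],0],[[0.095,0.002,-0.002],0],[[0.107,0.002,-0.002],0],[[0.107,0.002,-0.002],0],[[0.107,0.002,-0.002],0]]' 1 20
python3 -m crank '[[[0,0,0],0],[[0,0,0],0],[[0,0,0],0],[[0,0,0],0],[[0,0,0],0],[[0,0,0],0],[[0,0,0],0],[[0,0,0],0]]' -1 20
```

```text
time: 2.2
ee_pos: [537.3, 265.7, 12.7]
orientation: [-176.9, 90.0, -165.5]
contact_force: [0.4, 0.4, 0.7]
grip_width: 88.1
time: 2.87
ee_pos: [538.2, 265.2, 13.4]
orientation: [1.7, 90.0, 13.0]
contact_force: [-0.7, -0.7, 5.9]
grip_width: 55.8
```

```bash
python3 -m crank '[[[-0.02,0,0],0],[[-0.05,0,0],0],[[-0.06,-0.02,-0.003],0],[[-0.06,-0.06,-0.009],0],[[-0.06,-0.1,-0.015],0],[[-0.06,-0.14,-0.021],0],[[-0.06,-0.18,-0.027],0],[[-0.06,-0.21,-0.031],0],[[-0.06,-0.222,-0.033],0],[[-0.06,-0.222,-0.033],0],[[-0.045,-0.222,-0.033],0],[[-0.03,-0.222,-0.033],0],[[-0.018,-0.222,-0.033],0],[[-0.009,-0.222,-0.033],0],[[-0.005,-0.222,-0.033],0],[[-0.0035,-0.222,-0.033],0],[[-0.0035,-0.222,-0.033],0],[[-0.0035,-0.222,-0.033],0]]' -1 20
python3 - <<'E'
from h import *
c=vision.capture("scene"); cv2.imwrite("pics/s1.png",cv2.resize(c["image"][150:250,200:320],(720,600),interpolation=cv2.INTER_CUBIC))
E
```

```text
time: 4.37
ee_pos: [549.2, 41.5, 16.4]
orientation: [-7.8, 90.0, 3.6]
contact_force: [0.7, 0.0, -0.1]
grip_width: 55.9
```

View pics/s1.png

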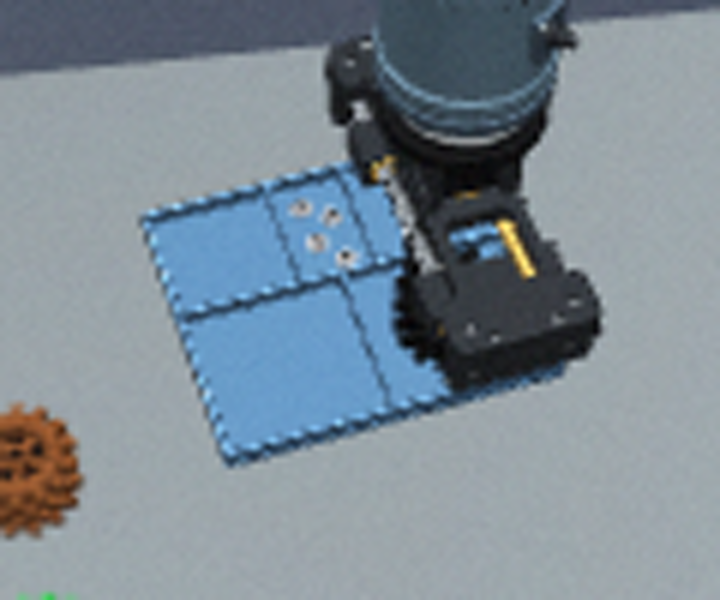

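The wheel (415,325) sits inside its large compartment, over the floor. I'll release it and go on to rear_2.

```bash
python3 -m crank '[[[0,0,0],0],[[0,0,0],0],[[0,0,0],0],[[0,0,0],0],[[-0.01,0,0],0],[[-0.03,0,0],0],[[-0.06,0,0],0],[[-0.09,-0.01,0.002],0],[[-0.104,-0.04,0.005],0],[[-0.104,-0.08,0.01],0],[[-0.104,-0.12,0.015],0],[[-0.104,-0.16,0.02],0],[[-0.104,-0.2,0.025],0],[[-0.104,-0.24,0.03],0],[[-0.104,-0.28,0.035],0],[[-0.104,-0.31,0.039],0],[[-0.104,-0.325,0.041],0],[[-0.104,-0.325,0.041],0],[[-0.104,-0.325,0.041],0]]' 1 20
python3 - <<'E'
from h import *
wr((653,-270),32,28)
c=vision.capture("top"); cv2.imwrite("pics/t1.png",cv2.resize(c["image"][150:260,200:320],(720,660))[:600])
c=vision.capture("wrist"); cv2.imwrite("pics/w2.png",c["image"])
E
```

```text
time: 6.0
ee_pos: [652.4, -270.3, 120.4]
orientation: [100.7, 90.0, 111.9]
contact_force: [-0.8, 0.0, 0.4]
grip_width: 88.3
3275 [ 650.9 -267.7   29.8] ((651.1600952148438, -268.5661926269531), 28.100032806396484) [55.2 56.   6.8]
```

View pics/t1.png

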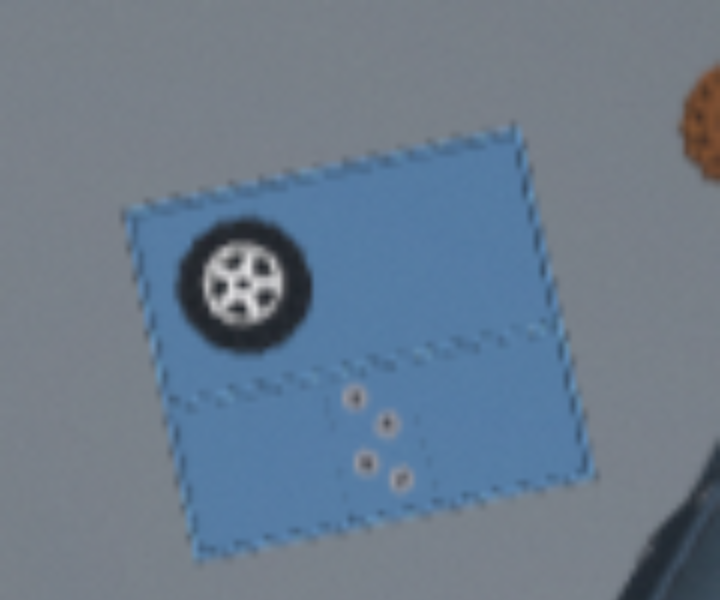

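View pics/w2.png

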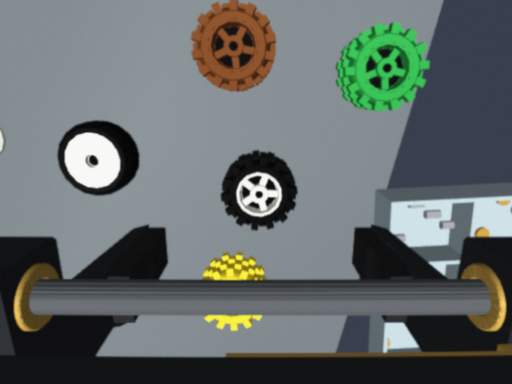

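Rear_1 lies flat in the upper-left large compartment (t1 245,285). The wrist view has black knobbly rear_2 at (258,190) between the fingers. The yellow and brown lookalikes are clear of the finger path.

```bash
python3 -m crank '[[[0.02,0.001,-0.001],0],[[0.05,0.001,-0.001],0],[[0.075,0.001,-0.001],0],[[0.095,0.001,-0.001],0],[[0.107,0.001,-0.001],0],[[0.107,0.001,-0.001],0],[[0.107,0.001,-0.001],0]]' 1 20
python3 -m crank '[[[0,0,0],0],[[0,0,0],0],[[0,0,0],0],[[0,0,0],0],[[0,0,0],0],[[0,0,0],0],[[0,0,0],0],[[0,0,0],0]]' -1 20
python3 - <<'E'
from go import *
s,R=meas(); y=np.radians(11.3); print(s["ee_pos"],np.degrees(np.arctan2(R[1,2],R[0,2])))
print(rel(np.array([651.8,-269.1,13.2]),y,[565.7,-42.6,16.7]))
E
```

```text
time: 6.73
ee_pos: [651.5, -268.0, 13.3]
orientation: [134.3, 90.0, 145.7]
contact_force: [0.9, 0.5, -0.1]
grip_width: 88.2
time: 7.4
ee_pos: [651.9, -269.2, 13.9]
orientation: [-45.8, 90.0, -34.5]
contact_force: [-1.4, -0.3, 5.7]
grip_width: 55.6
[ 651.87766009 -269.20629491   13.9385832 ] 11.284892413027197
[-0.0035  0.239  -0.04  ]
```

```bash
python3 -m crank '[[[-0.02,0,0],0],[[-0.05,0,0],0],[[-0.07,0.01,-0.002],0],[[-0.07,0.04,-0.007],0],[[-0.07,0.08,-0.013],0],[[-0.07,0.12,-0.02],0],[[-0.07,0.16,-0.027],0],[[-0.07,0.2,-0.033],0],[[-0.07,0.23,-0.038],0],[[-0.07,0.239,-0.04],0],[[-0.06,0.239,-0.04],0],[[-0.045,0.239,-0.04],0],[[-0.03,0.239,-0.04],0],[[-0.018,0.239,-0.04],0],[[-0.009,0.239,-0.04],0],[[-0.005,0.239,-0.04],0],[[-0.0035,0.239,-0.04],0],[[-0.0035,0.239,-0.04],0],[[-0.0035,0.239,-0.04],0]]' -1 20
python3 - <<'E'
from go import *
c=np.array([565.7,-42.6,16.7]); y=np.radians(11.3)
print(rel(c,y,[549.5,-393.2,110]),turn(y,np.radians(-78.7)))
print(rel([549.5,-393.2,110],np.radians(-78.7),[420,-375.5,110]))
E
```

```text
time: 8.98
ee_pos: [566.1, -43.1, 16.8]
orientation: [-32.2, 90.0, -20.9]
contact_force: [0.5, 0.5, -1.0]
grip_width: 55.4
[-0.0933 -0.3406 -0.0846] 1.5707963267948966
[ 0.     -0.1235 -0.0427]
```

```bash
python3 -m crank '[[[0,0,0],0],[[0,0,0],0],[[0,0,0],0],[[0,0,0],0],[[-0.01,0,0],0],[[-0.03,0,0],0],[[-0.06,0,0],0],[[-0.085,0,0],0],[[-0.093,0,0],0]]' 1 20
python3 -m crank '[[[0,-0.01,-0.002],0.06],[[0,-0.03,-0.007],0.16],[[0,-0.06,-0.015],0.27],[[0,-0.09,-0.022],0.38],[[0,-0.12,-0.03],0.49],[[0,-0.15,-0.037],0.6],[[0,-0.18,-0.045],0.71],[[0,-0.21,-0.052],0.82],[[0,-0.24,-0.06],0.93],[[0,-0.265,-0.066],1.04],[[0,-0.285,-0.071],1.15],[[0,-0.305,-0.076],1.26],[[0,-0.32,-0.079],1.37],[[0,-0.335,-0.083],1.47],[[0,-0.341,-0.085],1.55],[[0,-0.341,-0.085],1.571],[[0,-0.341,-0.085],1.571],[[0,-0.341,-0.085],1.571]]'
python3 - <<'E'
from h import *
wr((549.5,-393.2),24,22)
c=vision.capture("top"); cv2.imwrite("pics/t2.png",cv2.resize(c["image"][150:260,200:320],(640,587)))
c=vision.capture("wrist"); cv2.imwrite("pics/w3.png",c["image"])
E
```

```text
time: 9.73
ee_pos: [568.1, -43.0, 114.6]
orientation: [-27.1, 89.6, -15.8]
contact_force: [0.7, -0.2, -0.3]
grip_width: 88.0
time: 11.23
ee_pos: [548.8, -392.6, 109.3]
orientation: [-158.8, 89.9, 122.6]
contact_force: [0.1, 0.6, -0.2]
grip_width: 88.0
2036 [ 548.6 -391.4   21.7] ((547.6549072265625, -391.6169738769531), 20.86185073852539) [40.8 41.3  6.9]
```

View pics/t2.png

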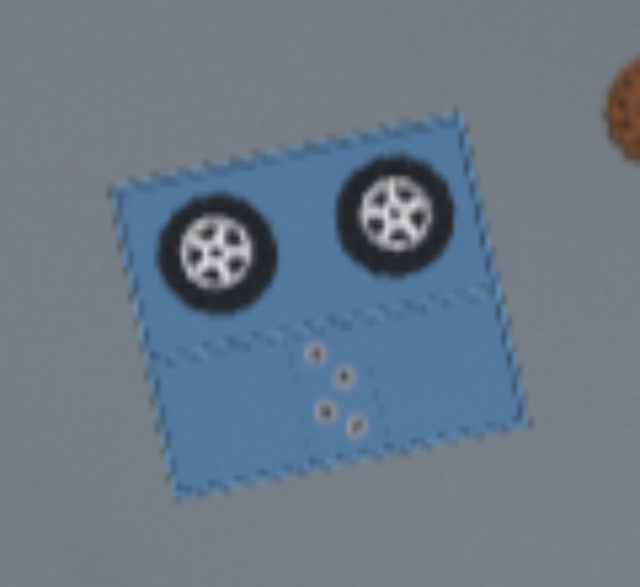

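View pics/w3.png

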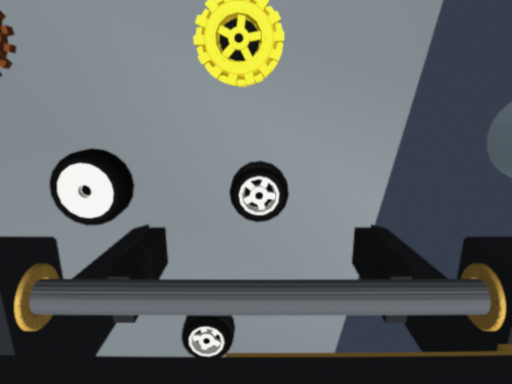

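Both rear wheels are in the large compartments (t2 217,253 and 395,215). A small ribbed front wheel is between the fingers at (259,192). I'll grasp it.

```bash
python3 -m crank '[[[0.02,0,-0.001],0],[[0.05,0,-0.001],0],[[0.075,0,-0.001],0],[[0.09,0,-0.001],0],[[0.098,0,-0.001],0],[[0.098,0,-0.001],0],[[0.098,0,-0.001],0]]' 1 20
python3 -m crank '[[[0,0,0],0],[[0,0,0],0],[[0,0,0],0],[[0,0,0],0],[[0,0,0],0],[[0,0,0],0],[[0,0,0],0],[[0,0,0],0],[[0,0,0],0],[[0,0,0],0]]' -1 20
python3 - <<'E'
from go import *
s,R=meas(); y=np.radians(-78.7); print(s["ee_pos"],np.degrees(np.arctan2(R[1,2],R[0,2])))
for t in ([494.1,-67.1,16],[473.5,35.9,16]): print(rel(s["ee_pos"],y,t))
E
```

```text
time: 11.97
ee_pos: [549.2, -392.7, 12.3]
orientation: [34.9, 90.0, -43.8]
contact_force: [0.1, 0.0, 0.0]
grip_width: 88.2
time: 12.8
ee_pos: [548.8, -392.5, 11.9]
orientation: [28.8, 90.0, -49.9]
contact_force: [-0.2, 0.2, 1.5]
grip_width: 43.5
[ 548.80501348 -392.51210711   11.85431103] -78.7210700498021
[-0.0041  0.0101 -0.3298]
[-0.0041  0.0101 -0.4349]
```

```bash
python3 -m crank '[[[-0.02,0,0],0],[[-0.05,0,0],0],[[-0.075,0,-0.01],0],[[-0.075,0.001,-0.04],0],[[-0.075,0.002,-0.08],0],[[-0.075,0.003,-0.12],0],[[-0.075,0.004,-0.16],0],[[-0.075,0.005,-0.2],0],[[-0.075,0.006,-0.24],0],[[-0.075,0.007,-0.28],0],[[-0.075,0.008,-0.32],0],[[-0.075,0.009,-0.36],0],[[-0.075,0.01,-0.4],0],[[-0.075,0.01,-0.425],0],[[-0.075,0.01,-0.435],0],[[-0.075,0.01,-0.435],0],[[-0.06,0.01,-0.435],0],[[-0.04,0.01,-0.435],0],[[-0.02,0.01,-0.435],0]]' -1 20
python3 -m crank '[[[0.008,0,0],0],[[0.013,0,0],0],[[0.0165,0,0],0],[[0.0165,0,0],0],[[0.0165,0,0],0]]' -1 20
python3 - <<'E'
from go import *
s,R=meas(); y=np.radians(-78.7)
print(rel(s["ee_pos"],y,[420,-375,110]))
E
```

```text
time: 14.38
ee_pos: [475.1, 34.5, 31.8]
orientation: [59.8, 89.8, -19.0]
contact_force: [-0.4, 0.2, -0.7]
grip_width: 43.3
time: 14.8
ee_pos: [474.3, 35.6, 15.9]
orientation: [66.4, 89.9, -12.4]
contact_force: [0.6, 0.2, -0.5]
grip_width: 42.8
[-0.0941 -0.1337  0.392 ]
```

```bash
python3 -m crank '[[[0,0,0],0],[[0,0,0],0],[[0,0,0],0],[[0,0,0],0],[[-0.01,0,0],0],[[-0.03,0,0],0],[[-0.06,0,0],0],[[-0.085,0,0],0],[[-0.094,0,0],0]]' 1 20
python3 -m crank '[[[0,-0.004,0.01],0],[[0,-0.012,0.035],0],[[0,-0.025,0.073],0],[[0,-0.038,0.11],0],[[0,-0.05,0.146],0],[[0,-0.062,0.182],0],[[0,-0.074,0.218],0],[[0,-0.086,0.254],0],[[0,-0.099,0.29],0],[[0,-0.111,0.325],0],[[0,-0.122,0.357],0],[[0,-0.13,0.38],0],[[0,-0.134,0.392],0],[[0,-0.134,0.392],0],[[0,-0.134,0.392],0]]'
python3 - <<'E'
from h import *
wr((420,-375.2),24,22)
c=vision.capture("top"); cv2.imwrite("pics/t3.png",cv2.resize(c["image"][150:260,200:320],(640,587)))
c=vision.capture("wrist"); cv2.imwrite("pics/w4.png",c["image"])
E
```

```text
time: 15.55
ee_pos: [475.8, 35.8, 113.4]
orientation: [68.7, 89.7, -10.0]
contact_force: [0.8, 0.4, -0.2]
grip_width: 88.1
time: 16.8
ee_pos: [417.9, -373.7, 107.9]
orientation: [-161.4, 89.8, 119.8]
contact_force: [-0.5, -0.2, -0.4]
grip_width: 88.2
2093 [ 418.4 -373.6   21.7] ((417.4588928222656, -373.7937316894531), 20.904430389404297) [41.3 41.1  7.1]
```

View pics/t3.png

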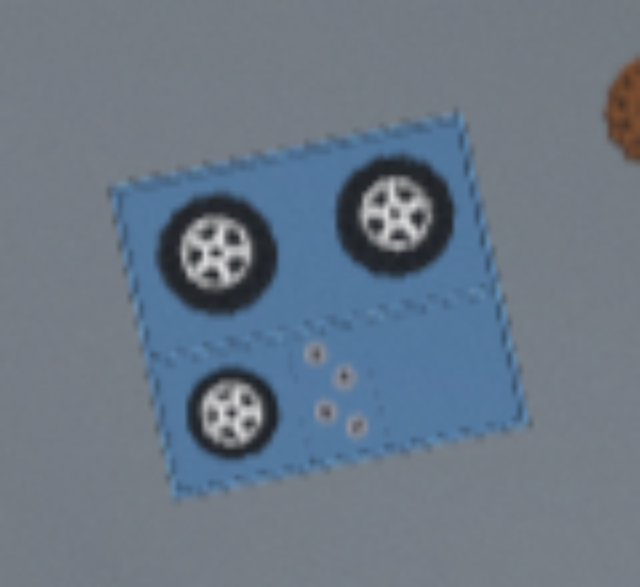

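View pics/w4.png

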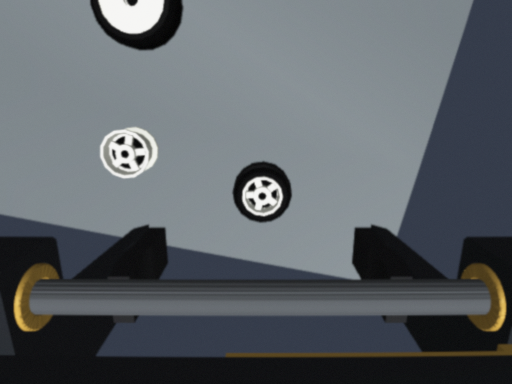

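The front wheel is in the left small compartment (232,413). The second front wheel is between the fingers at (262,191), and the bare rim (127,152) is clear of the left finger.

```bash
python3 -m crank '[[[0.02,0,0],0],[[0.05,0,0],0],[[0.075,0,0],0],[[0.09,0,0],0],[[0.097,0,0],0],[[0.097,0,0],0],[[0.097,0,0],0]]' 1 20
python3 -m crank '[[[0,0,0],0],[[0,0,0],0],[[0,0,0],0],[[0,0,0],0],[[0,0,0],0],[[0,0,0],0],[[0,0,0],0],[[0,0,0],0],[[0,0,0],0],[[0,0,0],0]]' -1 20
python3 - <<'E'
from go import *
s,R=meas(); y=np.radians(-78.7); print(s["ee_pos"],np.degrees(np.arctan2(R[1,2],R[0,2])))
print(rel(s["ee_pos"],y,[494.1,-67.1,15.5]))
E
```

```text
time: 17.53
ee_pos: [419.3, -374.1, 12.7]
orientation: [34.1, 90.0, -44.6]
contact_force: [0.3, 0.3, -0.1]
grip_width: 88.0
time: 18.37
ee_pos: [418.7, -374.7, 12.3]
orientation: [-10.3, 90.0, -89.0]
contact_force: [0.4, -0.0, 1.7]
grip_width: 43.3
[ 418.73958741 -374.656795     12.32739519] -78.72579528629066
[-0.0032  0.1342 -0.2868]
```

```bash
python3 -m crank '[[[-0.02,0,0],0],[[-0.05,0,0],0],[[-0.075,0.004,-0.01],0],[[-0.075,0.016,-0.035],0],[[-0.075,0.032,-0.07],0],[[-0.075,0.048,-0.105],0],[[-0.075,0.064,-0.14],0],[[-0.075,0.08,-0.175],0],[[-0.075,0.096,-0.21],0],[[-0.075,0.112,-0.242],0],[[-0.075,0.125,-0.267],0],[[-0.075,0.132,-0.282],0],[[-0.075,0.134,-0.287],0],[[-0.075,0.134,-0.287],0],[[-0.06,0.134,-0.287],0],[[-0.04,0.134,-0.287],0],[[-0.02,0.134,-0.287],0]]' -1 20
python3 -m crank '[[[0.008,0,0],0],[[0.013,0,0],0],[[0.0165,0,0],0],[[0.0165,0,0],0],[[0.0165,0,0],0]]' -1 20
```

```text
time: 19.78
ee_pos: [494.6, -68.6, 32.2]
orientation: [47.0, 89.9, -31.8]
contact_force: [0.3, -0.4, 0.8]
grip_width: 43.3
time: 20.2
ee_pos: [494.6, -67.5, 16.4]
orientation: [56.1, 89.9, -22.6]
contact_force: [0.6, -0.1, 0.4]
grip_width: 43.3
```

```bash
python3 -m crank '[[[0,0,0],0],[[0,0,0],0],[[0,0,0],0],[[0,0,0],0],[[-0.01,0,0],0],[[-0.03,0,0],0],[[-0.06,0,0],0],[[-0.09,0,0],0],[[-0.12,0,0],0],[[-0.14,0,0.03],0],[[-0.15,0,0.06],0],[[-0.15,0,0.1],0],[[-0.15,0,0.14],0],[[-0.15,0,0.18],0],[[-0.15,0,0.22],0],[[-0.15,0,0.24],0],[[-0.15,0,0.25],0],[[-0.15,0,0.25],0]]' 1 20
python3 - <<'E'
from h import *
c=vision.capture("top"); cv2.imwrite("pics/t4.png",cv2.resize(c["image"][150:260,200:320],(640,587)))
s=vision.capture("scene"); cv2.imwrite("pics/s4.png",cv2.resize(s["image"],None,fx=1.5,fy=1.5))
u=np.array([.9806,.1959]);v=np.array([-.1959,.9806])
for cc in (c,s):
    P,_=cloud(cc); d=P[:,:2]-[525.5,-7.3]; T=np.c_[d@u,d@v]
    for n,g,h,r in (("L+",(32.5,42.5),35,28),("L-",(32.5,-42.5),35,28),("S+",(-42.5,52.5),27,22),("S-",(-42.5,-52.5),27,22)):
        q=(np.hypot(*(T-g).T)<r+8)&(P[:,2]>h-7)
        z=P[q,2]; print(n,len(z),np.array(cv2.minEnclosingCircle(T[q].astype(np.float32))[0]).round(1),"want",g,np.percentile(z,[50,95]).round(1))
E
```

```text
time: 21.7
ee_pos: [542.8, -313.9, 166.1]
orientation: [24.1, 90.0, -54.8]
contact_force: [0.1, 0.0, -0.2]
grip_width: 87.9
L+ 304 [34.3 42. ] want (32.5, 42.5) [33.7 37.4]
L- 317 [ 34. -44.] want (32.5, -42.5) [33.5 37.9]
S+ 204 [-40.6  50.8] want (-42.5, 52.5) [24.9 28.8]
S- 208 [-41.3 -54.3] want (-42.5, -52.5) [25.7 29.2]
L+ 207 [34.6 40.6] want (32.5, 42.5) [33.  36.8]
L- 211 [ 35.5 -46.6] want (32.5, -42.5) [33.5 36.7]
S+ 117 [-40.7  48.8] want (-42.5, 52.5) [25.3 28.7]
S- 121 [-39.9 -56.5] want (-42.5, -52.5) [25.2 29.7]
```

View pics/t4.png

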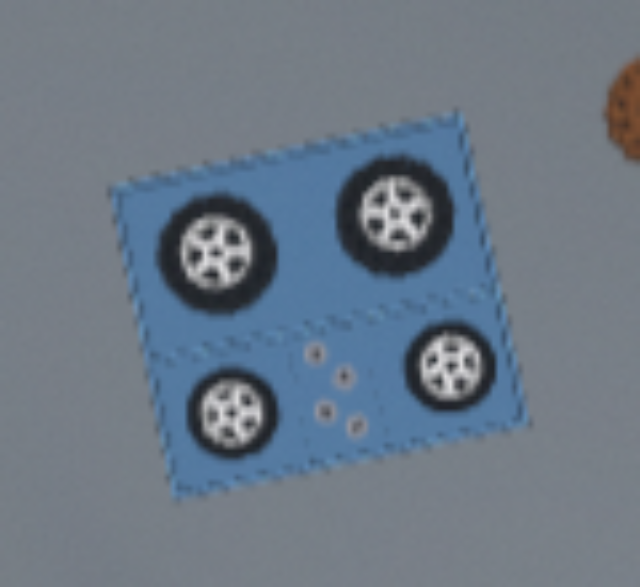

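View pics/s4.png

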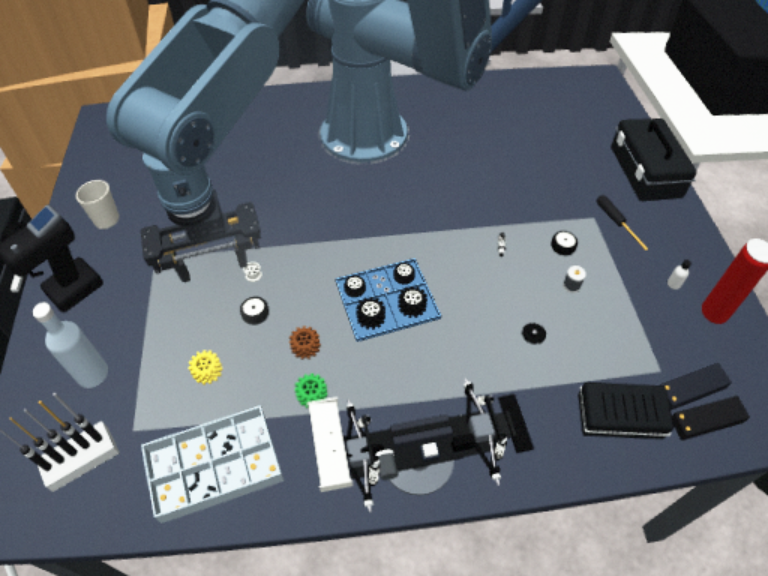

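All four wheels lie flat in their own compartments: rears at (371,311) and (412,300), fronts at (355,285) and (403,271) in the scene view. The slicks, rim and spares are where they started, and the arm is clear.

```bash
python3 -c "
from station import r
print(r.sign_off())"
```

```text
the job is handed in; nothing more can be done
None
```

All four buggy wheels are in the blue tray, face up. The two knobbly rear wheels are in the large compartments, and the two ribbed front wheels are in the small ones either side of the nuts. I handed the job in at about 22 s of the 93 s allowed, with the gripper open and clear of everything.

- **Final position check:** The top camera puts all four wheels within about 2.5 mm of their compartment centres. The scene camera reads up to about 5 mm off, against clearances of 13 mm (rear) and 9 mm (front). I put that difference down to calibration, since that camera also read the wheels a few mm off the top camera before anything moved.
- **Lying flat:** The measured top heights match wheels lying flat on the tray floor.
- **Everything else:** In the last scene picture the slicks, bare rim, coloured lookalikes and spares look to be where they started. I judged that by eye and did not measure their positions again. No check failed.

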